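# Feel the end float of the camera-mount gear shaft

## Robot

A 6-joint arm with a two-finger parallel gripper is mounted at the origin on a cart in front of the work surface, level with it; the furniture and walls round the work are solid. World frame = base frame: x ahead of the robot, y to its left, z up, the work surface at z = 0. Lengths are in m, angles in rad, forces in N, time in s.
With the tool pointing down it reaches from about 0.4 to 0.825 m from the base axis. Payload 7 kg.
Tool frame: the origin (TCP) lies midway between the tips of the shut fingers; the grasp point (between the pads) lies 19 mm behind it; z points along the fingers, y is the line along which they close (so a half turn about z gives the same grasp; the last joint's range is limited). The gripper opens to 88 mm and grips with 3 to 60 N. Pads are 19 mm wide; open, the fingers measure 130 mm over their backs; the gripper's body (78 mm by 193 mm) begins 47 mm behind the grasp point.
Start: joints at [1.5, 0.359, 0.012, 0, -1.224, -0.288], TCP at [0.237, 0.632, 0.227] pointing down, gripper open.
Joint ranges: [-3.07, 3.07], [-1.43, 2.12], [-1.02, 1.25], [-3.03, 1.67], [-3.05, -0], [-3.03, 3.03]. Speed limits (rad/s): [2.39, 2.39, 3.01, 3.14, 3.14, 3.14].

## Interface

Orientations are given as [roll, pitch, yaw] about the fixed x, y, z axes, in that order (R = Rz(yaw) Ry(pitch) Rx(roll)).
In Python, from station import arm, grab_frame, camera_params, spot_in gives the robot as it stands.
- The arm moves only by the shell command python3 -m jog 'ROWS' [FORCE]. ROWS is JSON, a list that holds one entry, the list of rows, each a list of 7 numbers: the shift along the tool's x, y, z in mm, then the turn, a rotation vector about the tool's x, y, z in rad, then the finger opening in mm, from 0 to 87.6. In form: [[[x, y, z, wx, wy, wz, fingers], ...]]. A call has 1 to 20 rows; each row is the pose to reach, as a shift and turn from the pose commanded when the call began, along the tool's axes at that moment; what a row does not reach only later rows make up. A row lasts 1/8 s, in which the tool goes at most 62.5 mm and 10.7 degrees, less where a joint would pass 70% of its speed; a pose out of reach is approached as far as the arm can. A call with a gripper value outside its range is refused whole. The fingers move at their own pace and stop on an object; FORCE is the grip in N (left out, the last holds). Time passes only in rows, so rows that repeat a pose let the fingers close. It gives the time, the measured TCP pose, the force, the opening and the grip force at its end, in the units of the state.
- arm.get_state(): the state, without advancing time (a new reading comes with each control period).
- grab_frame(name): name is "side" or "top" or "wrist"; returns (picture, depth): 420x560x3 uint8, blue, green, red; 420x560 float32, m along the optical axis (not along the pixel's ray), 0 where there is no reading.
- camera_params(name): a dict with "mtx" (3x3 intrinsics, pixels), "R" (3x3) and "t" (3): a world point X has camera coordinates R X + t. Camera axes: x right, y down, z forward; pixel columns grow to the right and rows downward; lengths in m; the calibration is good to about 2 mm. A picture is of the moment at which its call begins: read the wrist's pose just before it. camera_params takes no time and is no camera call; for the wrist camera it gives the pose at the moment of the call.
- arm.job_done(): hands the job in; it is judged then, once.
Trained networks look in the newest picture that a camera, given by its name, has taken for a name from the list of things; names that differ only in an ending like _2 or _b are one class to them, and where a whole thing is asked for, a point or a joint stands for the part that bears it (a point fixed in the world has none). Each returns a list of dicts, best first, with "confidence" (0 to 1); they miss things now and then, are a little off and sometimes report something else, mostly with a low value. They report only what shows in the picture. A call takes as long as a camera call.
- spot_in(query, camera): "uv" ([column, row] in pixels, amid what is visible of it).
The state is a dict: "t": time; "q": joint angles; "qd": joint speeds; "joint_efforts": joint torques, N m; "eef_pos": TCP position; "ee_rot": TCP orientation; "force": force on the tool from outside, world axes, zero at the start; "moment": the same for the moment, N m; "width": finger opening in m; "gripper_force": force on a finger pad.
Only numpy, scipy, OpenCV 4.12 (cv2) and the standard library are available. Lean on these libraries where they do the work, as an engineer would, in place of code of your own. Each camera call takes 0.05 s, during which the arm holds its last target. There are 200 camera calls.

## Task

Check the end float of the shaft that carries the toothed gear: take its black knob, push the shaft in towards its stand until it comes up against its stop, then pull it out again until it stops the other way. Let go and leave it fully pulled out, so that the gap for the spacer stays open; leave the other shaft, the one with the smooth drum, where it is.

Things in the scene. Friction and masses are not known exactly. Their poses are not given: they have to be found in the camera images.
- gear_stand: Fixed aluminium stand, base 124x60x10 mm, two round-topped pedestals (102 high, 44 wide, 12 thick) 50 mm either side of the middle. Between them a brass toothed gear, 61 mm across (top at 111 mm), on a 48 mm hub whose ends meet the pedestals and stop the shaft. Origin: centre of the underside, on the bench; x runs along the shaft from knob to stand (the push-in direction), z up.
- gear_knob (a point): Middle of the gear shaft's black knob, on the shaft axis 80 mm above the bench. The knob overhangs the stand on the robot's right: a level cylinder 26 mm thick, 40 long (20 each way from here), with a 36 mm flange, 6 thick, at its free end. Free beside it; camera shells below, under 50 mm. This point is 74 mm from the near pedestal's outer face when fully out, 34 when fully in. Axes as the stand's.
- gear_slider (a joint): Position of the gear shaft along its axis in m: 0 = fully out, against its stop on the knob side; 0.040 = fully in, against the other stop. It starts somewhere between. It slides with a friction of about 2.5 N, without a spring, and stays where it is left; the stops are rigid.
- drum_knob (a point): The same point on the identical knob of the other stand, which is alike except that its shaft carries a smooth brass drum, 34 mm in diameter and 48 mm long, instead of a gear. Not to be moved.

How it is judged:
On the way, in this order (a step that is already met when the one before it is completed fails the run):
1. the gear shaft is pushed in against its inner stop (within 6 mm) (value of joint gear_slider above 0.034 m), for 0.1 s.
2. the gear shaft is pulled out against its outer stop (within 6 mm) (value of joint gear_slider below 0.006 m), for 0.1 s.
At the end, for the whole second after the job is handed in: The gear shaft rests fully pulled out, within 6 mm of its outer stop, let go; the drum shaft is within 8 mm of where it started (value of joint gear_slider below 0.006 m and velocity of joint gear_slider between -0.01 and 0.01 m/s and distance of drum_knob from where it was at the start of the episode below 0.008 m); the robot touches nothing.
It fails at once if the drum shaft is moved by more than 8 mm (distance of drum_knob from where it was at the start of the episode above 0.008 m).
It also fails if it takes over 35 s, if anything falls off the work surface, if the arm or the gripper's body presses on something with over 40 N, if the wrist force passes 120 N, or if a joint passes its speed limit or range.

## Working session

There is one attempt and no reset: what is moved stays moved. The work goes in short steps, Python scripts to look and compute and a shell command to move; the robot and the scene stay as the last step left them, time stands still between calls to the robot, and variables do not carry over. Pictures are saved under pics/ and viewed, at most 10 in all, crops included, and the job is handed in when it is done.

```bash
mkdir -p pics; cat > h.py <<'E'
import numpy as np, cv2
from station import arm, grab_frame, camera_params, spot_in
def world(uv,d,c):
    p=np.linalg.inv(c['mtx'])@np.array([uv[0],uv[1],1.])*d
    return c['R'].T@(p-c['t'])
E
python3 - <<'E'
from h import *
s=arm.get_state();print(s['t'],s['eef_pos'],s['ee_rot'],s['width'])
for n in("side","top"):
    c=camera_params(n);im,d=grab_frame(n);cv2.imwrite(f"pics/{n}0.png",im);np.savez(f"{n}0.npz",d=d,im=im)
    print(n,-c['R'].T@c['t'])
    for q in("gear_stand","gear_knob","gear_slider","drum_knob"):
        for r in spot_in(q,n)[:2]:
            u,v=map(int,r['uv']);dd=d[v,u];print(q,r['uv'],round(r['confidence'],2),world(r['uv'],dd,c).round(3) if dd else None)
E
```

```text
0.0 [0.2368735  0.63153995 0.22562438] [ 3.13992347e+00 -1.49730667e-04 -3.58939749e-01] 0.08778096327513175
side [ 0.34125049 -1.13266068  0.84882875]
gear_stand [248.6, 258.6] 0.63 [ 0.43  -0.115  0.088]
gear_knob [254.4, 249.5] 0.6 [ 0.449 -0.084  0.092]
gear_slider [254.4, 249.8] 0.82 [ 0.449 -0.085  0.092]
drum_knob [253.3, 247.6] 0.67 [ 0.448 -0.071  0.089]
drum_knob [269.2, 171.8] 0.56 [0.55  0.344 0.089]
top [0.23962831 0.08690257 1.40495369]
gear_stand [339.9, 246.8] 0.81 [ 0.424 -0.052  0.082]
gear_knob [350.1, 243.2] 0.67 [ 0.436 -0.08   0.089]
gear_slider [347.1, 240.7] 0.82 [ 0.441 -0.07   0.093]
drum_knob [177.6, 199.1] 0.63 [0.52  0.43  0.097]
```

View pics/top0.png

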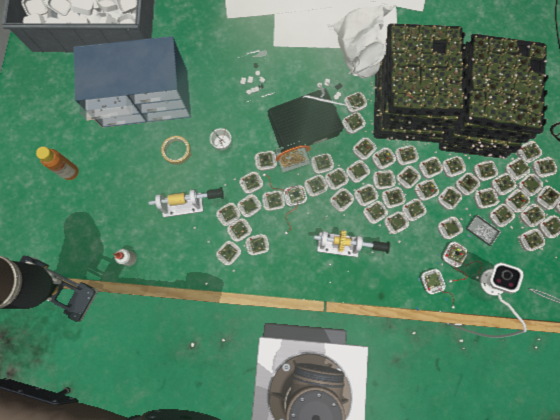

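View pics/side0.png

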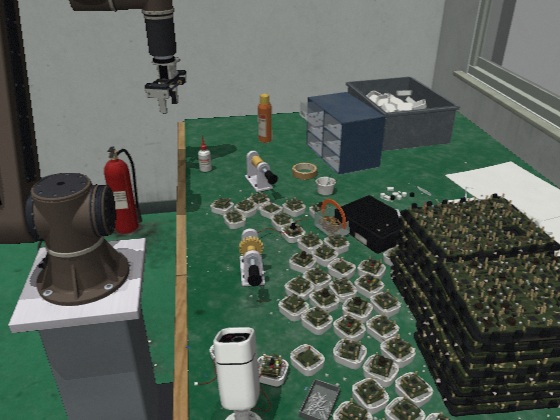

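The top picture shows the gear stand at about (340,243), with its knob to the right at (378,247). The drum stand is at (185,200), with its knob at (214,194). Next I fit the gear knob axis from the depth.

```bash
python3 - <<'E'
from h import *
c=camera_params("top");z=np.load("top0.npz");d=z['d'];im=z['im']
P=[];C=[]
for v in range(225,262):
    for u in range(312,395):
        if d[v,u]>0:
            p=world((u,v),d[v,u],c)
            if p[2]>.055: P.append(p);C.append(im[v,u])
P=np.array(P);C=np.array(C,int)
k=C.max(1)<70
K=P[k&(P[:,1]<-.13)]
m=P[:,:2].mean(0);w=np.linalg.svd(P[:,:2]-m)[2][0];w*=np.sign(w[1])
print(m,w,np.degrees(np.arctan2(w[1],w[0])))
s=(P[:,:2]-m)@w;n=np.array([-w[1],w[0]]);o=(P[:,:2]-m)@n
for a in np.arange(-.14,.12,.006):
    q=(s>=a)&(s<a+.006)
    if q.any(): print(f"{a:.3f} {q.sum()} o {o[q].min():.3f} {o[q].max():.3f} z {P[q,2].max():.3f} col {C[q].mean(0).astype(int)} xy {(m+a*w).round(3)}")
E
```

```text
[ 0.43856751 -0.08344846] [0.04886917 0.99880519] 87.19888703881165
-0.110 20 o -0.019 0.015 z 0.099 col [70 84 61] xy [ 0.433 -0.193]
-0.104 26 o -0.016 0.013 z 0.096 col [54 61 52] xy [ 0.433 -0.187]
-0.098 18 o -0.015 0.011 z 0.096 col [62 70 59] xy [ 0.434 -0.181]
-0.092 20 o -0.014 0.010 z 0.099 col [59 66 57] xy [ 0.434 -0.175]
-0.086 18 o -0.012 0.011 z 0.096 col [59 66 57] xy [ 0.434 -0.169]
-0.080 19 o -0.012 0.011 z 0.095 col [58 65 57] xy [ 0.435 -0.163]
-0.074 18 o -0.013 0.010 z 0.094 col [58 65 57] xy [ 0.435 -0.157]
-0.068 22 o -0.013 0.011 z 0.097 col [63 69 60] xy [ 0.435 -0.151]
-0.062 9 o -0.007 0.002 z 0.091 col [174 171 164] xy [ 0.436 -0.145]
-0.056 8 o -0.007 0.004 z 0.089 col [197 193 188] xy [ 0.436 -0.139]
-0.050 9 o -0.005 0.004 z 0.087 col [190 187 181] xy [ 0.436 -0.133]
-0.044 8 o -0.008 0.001 z 0.085 col [185 183 176] xy [ 0.436 -0.127]
-0.038 8 o -0.007 0.003 z 0.087 col [192 188 182] xy [ 0.437 -0.121]
-0.032 13 o -0.013 0.020 z 0.101 col [176 178 169] xy [ 0.437 -0.115]
-0.026 34 o -0.022 0.020 z 0.104 col [200 201 201] xy [ 0.437 -0.109]
-0.020 51 o
[... 792 characters left out ...]
7 199] xy [ 0.441 -0.038]
0.052 8 o -0.006 0.003 z 0.086 col [187 186 182] xy [ 0.441 -0.032]
0.058 9 o -0.006 0.004 z 0.087 col [198 196 191] xy [ 0.441 -0.026]
0.064 9 o -0.008 0.002 z 0.088 col [189 186 182] xy [ 0.442 -0.02 ]
0.070 20 o -0.019 0.021 z 0.103 col [200 199 199] xy [ 0.442 -0.014]
0.076 36 o -0.024 0.020 z 0.107 col [202 202 203] xy [ 0.442 -0.008]
0.082 35 o -0.023 0.020 z 0.107 col [176 177 176] xy [ 0.443 -0.002]
0.088 8 o -0.007 0.002 z 0.091 col [173 171 166] xy [0.443 0.004]
0.094 9 o -0.006 0.003 z 0.090 col [193 190 184] xy [0.443 0.01 ]
0.100 9 o -0.005 0.004 z 0.087 col [186 184 177] xy [0.443 0.016]
0.106 5 o -0.009 0.001 z 0.087 col [167 169 158] xy [0.444 0.022]
```

The axis lies along world yaw ≈ 87.2°. The knob middle is at about (0.4355, -0.166, 0.08), and the slider is near mid-travel. I move above it through a waypoint that stays clear of the base.

```bash
python3 -m jog '[[[333,283,0,0,0,0.6,87],[333,283,0,0,0,0.6,87],[333,283,0,0,0,0.6,87],[333,283,0,0,0,0.6,87],[333,283,0,0,0,0.6,87],[333,283,0,0,0,0.6,87],[333,283,0,0,0,0.6,87],[333,283,0,0,0,0.6,87],[466,677,36,0,0,1.26,87],[466,677,36,0,0,1.26,87],[466,677,36,0,0,1.26,87],[466,677,36,0,0,1.26,87],[466,677,36,0,0,1.26,87],[466,677,36,0,0,1.26,87],[466,677,36,0,0,1.26,87],[466,677,36,0,0,1.26,87],[466,677,36,0,0,1.26,87],[466,677,36,0,0,1.26,87],[466,677,36,0,0,1.26,87]]]' 15
python3 - <<'E'
from h import *
s=arm.get_state();print(s['t'],s['eef_pos'],s['ee_rot'],s['q'],s['force'])
c=camera_params("wrist");im,d=grab_frame("wrist");cv2.imwrite("pics/w1.png",im);np.savez("w1.npz",d=d,im=im)
print(spot_in("gear_knob","wrist"))
vv,uu=np.mgrid[0:420:2,0:560:2];dd=d[::2,::2].ravel()
p=(np.linalg.inv(c['mtx'])@np.stack([uu.ravel(),vv.ravel(),np.ones(uu.size)]))*dd
X=((p.T-c['t'])@c['R']);ok=dd>0;X=X[ok];C=im[::2,::2].reshape(-1,3)[ok]
b=(abs(X[:,0]-.437)<.06)&(X[:,1]<0.03)&(X[:,1]>-.25)&(X[:,2]>.055)&(X[:,2]<.13);X=X[b];C=C[b]
for a in np.arange(-.22,.03,.006):
    q=(X[:,1]>=a)&(X[:,1]<a+.006)
    if q.any(): print(f"{a:.3f} {q.sum()} x {X[q,0].min():.3f} {X[q,0].max():.3f} z {X[q,2].max():.3f} {C[q].mean(0).astype(int)}")
E
```

```text
t: 2.88
eef_pos: [0.436, -0.1646, 0.1908]
ee_rot: [-3.141, 0.0, -1.617]
force: [-0.5, 0.2, -0.6]
width: 0.087
gripper_force: 0.0
2.875 [ 0.43597214 -0.16455628  0.19079453] [-3.14104896e+00  9.97577811e-05 -1.61698199e+00] [ 6.32520698e-02  3.76087381e-02 -4.84325772e-01 -4.59030875e-05
 -1.04831048e+00 -1.09414863e-01] [-0.52332216  0.23201238 -0.6485357 ]
[{'uv': [279.6, 248.2], 'confidence': 0.62}]
-0.196 64 x 0.420 0.451 z 0.097 [27 27 25]
-0.190 58 x 0.419 0.453 z 0.098 [40 37 36]
-0.184 51 x 0.424 0.449 z 0.093 [37 34 35]
-0.178 51 x 0.423 0.449 z 0.093 [39 38 37]
-0.172 52 x 0.425 0.450 z 0.094 [31 29 30]
-0.166 48 x 0.425 0.450 z 0.094 [26 26 26]
-0.160 47 x 0.425 0.450 z 0.093 [26 25 25]
-0.154 45 x 0.425 0.450 z 0.093 [27 26 26]
-0.148 23 x 0.426 0.448 z 0.092 [50 50 47]
-0.142 22 x 0.433 0.444 z 0.086 [151 145 142]
-0.136 22 x 0.433 0.444 z 0.086 [155 149 146]
-0.130 18 x 0.433 0.443 z 0.086 [163 157 153]
-0.124 18 x 0.434 0.443 z 0.086 [163 157 153]
-0.118 59 x 0.428 0.453 z 0.095 [132 127 124]
-0.112 186 x 0.418 0.461 z 0.101 [143 140 144]
-0.106 15 x 0.420 0.460 z 0.098 [155 152 158]
-0.076 1 x 0.440 0.440 z 0.092 [110 241 255]
-0.070 30 x 0.432 0.471 z 0.092 [ 97 216 244]
-0.064 278 x 0.411 0.471 z 0.111 [ 65 144 175]
-0.058 86 x 0.411 0.471 z 0.111 [ 89 196 227]
-0.052 36 x 0.414 0.471 z 0.107 [ 83 178 213]
```

The wrist depth agrees: the knob axis is at x ≈ 0.437, its middle at y ≈ -0.167 and its top at 0.093. I descend and grip.

```bash
python3 -m jog '[[[2,-1,50,0,0,0,87],[2,-1,90,0,0,0,87],[2,-1,120,0,0,0,87],[2,-1,130,0,0,0,87],[2,-1,130,0,0,0,87],[2,-1,130,0,0,0,0],[2,-1,130,0,0,0,0],[2,-1,130,0,0,0,0],[2,-1,130,0,0,0,0],[2,-1,130,0,0,0,0],[2,-1,130,0,0,0,0]]]' 15
```

```text
t: 4.35
eef_pos: [0.4365, -0.1676, 0.0606]
ee_rot: [3.142, -0.0, -1.619]
force: [-0.4, 0.4, -0.5]
width: 0.0327
gripper_force: 0.0
```

```bash
python3 -m jog '[[[0,0,0,0,0,0,0],[0,0,0,0,0,0,0],[0,0,0,0,0,0,0],[0,0,0,0,0,0,0]]]' 15
```

```text
t: 4.85
eef_pos: [0.4366, -0.1676, 0.0605]
ee_rot: [-3.141, -0.0, -1.619]
force: [0.0, -0.7, -1.3]
width: 0.0253
gripper_force: 15.0
```

It's gripped at 25 mm. Now I push in (−x) slowly and watch the force.

```bash
python3 -m jog '[[[-4,0,0,0,0,0,0],[-8,0,0,0,0,0,0],[-12,0,0,0,0,0,0],[-15,0,0,0,0,0,0],[-15,0,0,0,0,0,0]]]' 15; python3 -m jog '[[[-2,0,0,0,0,0,0],[-3,0,0,0,0,0,0],[-3,0,0,0,0,0,0]]]'
```

```text
t: 5.48
eef_pos: [0.4374, -0.1521, 0.0606]
ee_rot: [-3.141, 0.0, -1.619]
force: [1.9, 1.2, -1.7]
width: 0.0251
gripper_force: 15.0
t: 5.85
eef_pos: [0.4375, -0.1495, 0.0606]
ee_rot: [-3.141, 0.0, -1.619]
force: [2.6, -0.2, -3.1]
width: 0.0256
gripper_force: 15.0
```

```bash
python3 -m jog '[[[-2,0,0,0,0,0,0],[-2,0,0,0,0,0,0]]]'; python3 -m jog '[[[-2,0,0,0,0,0,0],[-2,0,0,0,0,0,0]]]';  python3 -m jog '[[[-1,0,0,0,0,0,0],[-2,0,0,0,0,0,0],[-2,0,0,0,0,0,0]]]'
```

```text
t: 6.1
eef_pos: [0.4376, -0.1475, 0.0606]
ee_rot: [-3.141, 0.0, -1.619]
force: [3.0, -1.2, -3.8]
width: 0.0255
gripper_force: 15.0
t: 6.35
eef_pos: [0.4377, -0.1456, 0.0606]
ee_rot: [-3.141, -0.0, -1.619]
force: [4.5, -3.2, -4.8]
width: 0.0253
gripper_force: 15.0
t: 6.72
eef_pos: [0.4377, -0.1453, 0.0606]
ee_rot: [3.141, -0.002, -1.618]
force: [6.2, -19.7, -8.5]
width: 0.0255
gripper_force: 15.0
```

The stop is firm at y ≈ -0.1455, with the axial force jumping to about 20 N. The outer stop should be 40 mm the other way.

```bash
python3 -m jog '[[[2,0,0,0,0,0,0],[2,0,0,0,0,0,0],[8,0,0,0,0,0,0],[14,0,0,0,0,0,0],[20,0,0,0,0,0,0],[26,0,0,0,0,0,0],[32,0,0,0,0,0,0],[36,0,0,0,0,0,0],[39,0,0,0,0,0,0],[39,0,0,0,0,0,0]]]'; python3 -m jog '[[[2,0,0,0,0,0,0],[2,0,0,0,0,0,0]]]'
```

```text
t: 7.98
eef_pos: [0.4358, -0.183, 0.0606]
ee_rot: [3.142, -0.0, -1.619]
force: [4.2, -3.2, -4.5]
width: 0.0254
gripper_force: 15.0
t: 8.22
eef_pos: [0.4357, -0.1846, 0.0606]
ee_rot: [3.142, -0.0, -1.619]
force: [4.2, -0.4, -3.1]
width: 0.0254
gripper_force: 15.0
```

```bash
python3 -m jog '[[[1,0,0,0,0,0,0],[2,0,0,0,0,0,0],[2,0,0,0,0,0,0]]]'
```

```text
t: 8.6
eef_pos: [0.4357, -0.1857, 0.0605]
ee_rot: [-3.141, 0.001, -1.619]
force: [2.2, 9.8, -0.2]
width: 0.026
gripper_force: 15.0
```

The outer stop is reached after 40.3 mm of travel. I relax slightly, open, and check the force before rising.

```bash
python3 -m jog '[[[-0.7,0,0,0,0,0,0],[-0.7,0,0,0,0,0,0],[-0.7,0,0,0,0,0,87],[-0.7,0,0,0,0,0,87],[-0.7,0,0,0,0,0,87],[-0.7,0,0,0,0,0,87],[-0.7,0,0,0,0,0,87],[-0.7,0,0,0,0,0,87],[-0.7,0,0,0,0,0,87],[-0.7,0,0,0,0,0,87]]]'
```

```text
t: 9.85
eef_pos: [0.4356, -0.1859, 0.0606]
ee_rot: [3.142, -0.0, -1.619]
force: [-0.6, 0.1, -0.2]
width: 0.0868
gripper_force: 0.0
```

```bash
python3 -m jog '[[[-0.7,0,-20,0,0,0,87],[-0.7,0,-60,0,0,0,87],[-0.7,0,-100,0,0,0,87],[-0.7,0,-130,0,0,0,87],[-0.7,0,-130,0,0,0,87],[-0.7,0,-130,0,0,0,87]]]'
python3 - <<'E'
from h import *
c=camera_params("wrist");im,d=grab_frame("wrist");cv2.imwrite("pics/w2.png",im)
vv,uu=np.mgrid[0:420:2,0:560:2];dd=d[::2,::2].ravel()
p=(np.linalg.inv(c['mtx'])@np.stack([uu.ravel(),vv.ravel(),np.ones(uu.size)]))*dd
X=((p.T-c['t'])@c['R']);X=X[dd>0]
b=(abs(X[:,0]-.437)<.022)&(X[:,1]<-.1)&(X[:,1]>-.25)&(X[:,2]>.08)&(X[:,2]<.13);X=X[b]
for a in np.arange(-.226,-.1,.004):
    q=(X[:,1]>=a)&(X[:,1]<a+.004)
    if q.any(): print(f"{a:.3f} {q.sum()} z {X[q,2].max():.3f}")
E
```

```text
t: 10.6
eef_pos: [0.4352, -0.185, 0.1901]
ee_rot: [3.141, 0.0, -1.619]
force: [0.2, -0.3, -0.7]
width: 0.0868
gripper_force: 0.0
-0.210 71 z 0.097
-0.206 34 z 0.097
-0.202 31 z 0.093
-0.198 38 z 0.093
-0.194 31 z 0.092
-0.190 33 z 0.093
-0.186 36 z 0.093
-0.182 34 z 0.094
-0.178 29 z 0.093
-0.174 31 z 0.093
-0.170 32 z 0.094
-0.166 19 z 0.093
-0.162 6 z 0.085
-0.158 14 z 0.086
-0.154 12 z 0.086
-0.150 15 z 0.087
-0.146 10 z 0.086
-0.142 12 z 0.086
-0.138 13 z 0.086
-0.134 10 z 0.085
-0.130 13 z 0.086
-0.126 12 z 0.086
-0.122 9 z 0.086
```

View pics/w2.png

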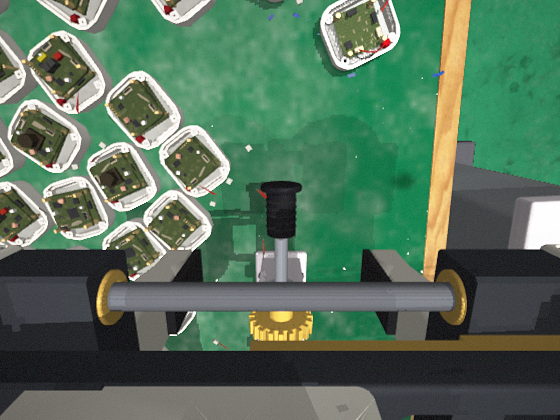

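The picture shows the knob at about (281,210), free of the fingers, with a long bare shaft down to the pedestal at (281,260). Its middle is about 73 mm from the pedestal, which is fully out.

```bash
python3 -c "
from station import arm
print(arm.job_done())"
```

```text
the job is handed in; nothing more can be done
None
```

I pushed the gear shaft in to its inner stop, pulled it out about 40 mm to its outer stop, and let go with the gripper clear; I left the drum shaft alone and handed the job in at about 11 s, with no verdict returned.

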